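Walk a sticking cabinet shutter shut and hook it

ROBOT

A 6-joint arm with a two-finger parallel gripper is mounted at the origin on the work surface. World frame = base frame: x ahead of the robot, y to its left, z up, the work surface at z = 0. Lengths are in m, angles in degrees, forces in N, time in s.
With the tool pointing down it reaches from about 0.275 to 0.775 m from the base axis. Payload 14.6 kg.
Tool frame: the origin (TCP) lies at the very end of the fingers, on their centre line; the grasp point (between the pads) lies 19 mm behind it; z points along the fingers, y is the line along which they close (so a half turn about z gives the same grasp; the last joint's range is limited). The gripper opens to 85 mm and grips with 20 to 120 N. Pads are 22 mm wide; open, the fingers measure 114 mm over their backs; the gripper's body (76 mm by 85 mm) begins 54 mm behind the grasp point. The pads swing forward as they close: fully open they stand 13 mm farther back than shut.
Start: joints at [-74.845, 15.075, -2.767, 72.158, 0, 81.102], TCP at [0.214, -0.479, 0.231] pointing down, gripper open.
Joint ranges: [-151.79, 151.79], [-50.71, 97.33], [-67.44, 78.34], [-121.81, 120.89], [-77.56, 73.72], [-180, 180]. Speed limits (degrees/s): [108.29, 108.29, 147.25, 159.86, 180, 180].

INTERFACE

Orientations are given as a 3x3 rotation matrix whose columns are the frame's x, y, z axes.
In Python, from rig import ctrl gives the robot as it stands.
- The arm moves only by the tool carry_out, never from a script. Its argument "commands" is a list of rows, each a list of 3 entries, a list of its own where there are three numbers: the shift along the tool's x, y, z each as a share of 40 cm, from -1 to 1, then the turn, a rotation vector about the tool's x, y, z each as a share of pi/2 rad, from -1 to 1, then the gripper command: -1 is shut, 1 is fully open, values between are in proportion. In form: [[[dx, dy, dz], [rx, ry, rz], jaw], ...]. A call has 1 to 8 rows; each row is the pose to reach, as a shift and turn from the pose commanded when the call began, along the tool's axes at that moment; what a row does not reach only later rows make up. A row lasts 1/12 s, in which the tool goes at most 41.7 mm and 7.16 degrees, less where a joint would pass 70% of its speed; a pose out of reach is approached as far as the arm can. A call with a number of a shift or a turn outside -1 to 1 is refused whole. A call with a gripper value outside its range is refused whole. The fingers move at their own pace and stop on an object; the grip force is fixed at half the most. Time passes only in rows, so rows that repeat a pose let the fingers close. It gives the time, the measured TCP pose, the force, the opening and the grip force at its end, in the units of the state.
- ctrl.read_state(): the state, without advancing time (a new reading comes with each control period).
- ctrl.get_image(name): name is "side" or "top" or "wrist"; returns the picture (384x512x3 uint8, blue, green, red); there is no depth.
- ctrl.camera_model(name): a dict with "intrinsics" (3x3 intrinsics, pixels), "camera_from_world" (4x4, takes a point from world to camera coordinates). Camera axes: x right, y down, z forward; pixel columns grow to the right and rows downward; lengths in m; the calibration is good to about 2 mm. A picture is of the moment at which its call begins: read the wrist's pose just before it. camera_model takes no time and is no camera call; for the wrist camera it gives the pose at the moment of the call.
- ctrl.finish_job(): hands the job in; it is judged then, once.
The state is a dict: "time_s": time; "qpos": joint angles; "qvel": joint speeds; "joint_efforts": joint torques, N m; "eef_pos": TCP position; "ee_rot": TCP orientation; "contact_force": force on the tool from outside, world axes, zero at the start; "ft_torque": the same for the moment, N m; "width": finger opening in m; "grip_force": force on a finger pad.
Only numpy, scipy, OpenCV 4.12 (cv2) and the standard library are available. Lean on these libraries where they do the work, as an engineer would, in place of code of your own. Each camera call takes 0.05 s, during which the arm holds its last target. There are 200 camera calls.

TASK

The repaired wall cabinet on the bench has to go home closed: using its two finger slots, push the sliding plywood shutter fully home against the rubber buffers at the end of the frame, at both its ends, then swing the steel hook round behind the stud so that the shutter cannot slide back. The grooves are gummy and the shutter jams as soon as one end gets ahead, so walk it along gently with light pushes at one end and then the other and never force it. Leave the tools and other things on the bench and on the cabinet where they are.

Things in the scene. Friction and masses are not known exactly. Their poses are not given: they have to be found in the camera images.
- cabinet: White wall cabinet fixed on its back, 290 (x) by 380 (y) by 113 mm high. Origin: centre of its underside; +x is the closing direction, roughly away from the robot; +y its left side. The closing jamb across its +x end has its face at x = 0.125 with two soft rubber buffers 4 mm proud of it (y = +-0.140), outer face at 0.145, top at z = 0.086. Side lips (y beyond +-0.162) rise to z = 0.113.
- front_shutter (a point): Middle of the edge of the other plywood shutter, which is screwed fast over the cabinet's -x half and hides the rear of the sliding one. Cabinet frame: (0.005, 0, 0.106), its top face. A screwdriver and a tin lie on it. Under the sliding shutter the cabinet is hollow down to z = 0.006, but for an inner shelf at y = 0 (12 mm thick, top at z = 0.061).
- shutter: The sliding shutter: flat plywood, 130 (x, along the slide) by 340 (y) by 12 mm, 0.3 to 0.6 kg, in two grooves with 2 mm play beyond each end in y. Origin: centre of its underside, at cabinet z = 0.074; axes as the cabinet's when square. Starts 38 to 50 mm short of home. Home: its +x edge meets the jamb's buffers, origin at cabinet x = 0.056.
- slot_left (a point): Centre of the left (+y) finger slot, at the shutter's top face. The slot, lined with smooth black plastic, is 48 mm along x by 52 mm along y and goes right through the 12 mm board; its front wall, to push on, is 24 mm ahead of this point. Shutter frame: (0.035, 0.115, 0.012).
- slot_right (a point): The same for the right (-y) finger slot. Shutter frame: (0.035, -0.115, 0.012).
- edge_left (a point): Top of the shutter's +x edge near its left end; shutter frame (0.065, 0.155, 0.012). One end slides alone under 3 to 8 N, the other staying put, until the board is up to 0.03 rad askew (10 mm from end to end), or only a third of that where lumps of dried gum, out of sight and in other places each time, narrow the grooves: then it wedges and more push there jams it harder.
- edge_right (a point): Top of the shutter's +x edge near its right end; shutter frame (0.065, -0.155, 0.012). When the board is wedged, a light push (under 12 N) at the end that lags frees it and brings that end forward, then that end wedges in its turn. Touch it slowly (about 25 mm/s): a quick finger jolts it with more than 30 N.
- jamb_left (a point): Where edge_left is when home: level with the face of the rubber buffer on the jamb, which gives way by 1 mm for about 4 N and pushes back. Cabinet frame: (0.121, 0.155, 0.086).
- jamb_right (a point): Where edge_right is when home: level with the face of the rubber buffer on the jamb. Cabinet frame: (0.121, -0.155, 0.086).
- hook_pivot (a point): Top of the pivot of the steel swing hook on the jamb; cabinet frame (0.135, 0.1425, 0.1035). The hook is a flat bar 8 mm wide, 14 mm high (cabinet z 0.0895 to 0.1035), reaching 57 mm from the pivot, with a beak at its end, square to it, that stands 9 mm out from the bar.
- stud (a point): Top of the steel stud near the shutter's left front corner, 6 mm thick, 21 mm high; shutter frame (0.034, 0.150, 0.033). With the shutter home it stands 45 mm behind the hook's pivot (along -x), 7.5 mm to its +y side, and the beak passes behind it with 2 mm to spare; if the shutter is not home the beak strikes it.
- hook_tip (a point): Point on top of the hook's bar, on its middle line, 50 mm from the pivot.
- hook (a joint): Angle of the hook (rad), growing anticlockwise seen from above. 0: the bar points along the cabinet's -x with its beak (to +y) behind the stud: hooked, the bar then stops against the stud. 1.57: the bar points along -y, along the jamb. Starts between 1.7 and 2.3. A stiff pivot (about 1 N at the tip) holds it where left. Push it with a fingertip on the bar's side away from the beak.
- screwdriver: Bystander: screwdriver 180 mm long with a red handle, lying on the front shutter of the cabinet.
- screw_tin: Bystander: round tin, 52 mm across, 45 mm high, on the front shutter of the cabinet.
- paper_cup: Bystander: orange cup, 76 mm across, 95 mm high, on the bench.
- multimeter: Bystander: black multimeter, 75 x 150 x 32 mm, on the bench.
- drill: Bystander: green cordless drill lying on its side on the bench, about 200 mm long.
- glue_bottle: Bystander: white glue bottle, 54 mm across, 150 mm high, on the bench.
- wrench: Bystander: steel wrench 170 mm long on the bench.

How it is judged (in metres and radians):
On the way, in this order (a step that is already met when the one before it is completed fails the run):
1. the shutter is pushed fully home against the jamb at both ends (x of each of edge_left, edge_right in the frame of cabinet above 0.118 m), for 0.2 s.
2. the hook is swung round behind the stud (value of joint hook below 0.12 rad), for 0.2 s.
At the end, for the whole second after the job is handed in: both ends of the shutter's front edge are within 3 mm of the rubber buffers on the jamb (or press into them), the hook is within 0.12 rad of fully hooked behind the stud, and the shutter is at rest (all of step 1 and value of joint hook below 0.12 rad and linear speed of shutter below 0.01 m/s); the robot touches nothing.
It fails at once if the shutter is forced: more than 35 N between the gripper's fingers and the shutter (contact force between the fingers and shutter above 35 N).
It fails at once if a bystander is moved by more than 30 mm (distance of any of screwdriver, screw_tin, paper_cup, multimeter, drill, glue_bottle, wrench from where it was at the start of the episode above 0.03 m).
It also fails if it takes over 72 s, if anything falls off the work surface, if the arm or the gripper's body presses on something with over 40 N, if the wrist force passes 120 N, or if a joint passes its speed limit or range.

## Working session

There is one attempt and no reset: what is moved stays moved. The work goes in short steps, Python scripts to look and compute and a tool call to move; the robot and the scene stay as the last step left them, time stands still between calls to the robot, and variables do not carry over. Pictures are saved under pics/ and viewed, at most 10 in all, crops included, and the job is handed in when it is done.

Besides the shell and the picture viewer there is one more tool, called after "Call:" as name(argument=value, ...) on one line, values as JSON. carry_out: Moves the arm, as the interface text tells. Its arguments: {"type":"object","properties":{"commands":{"type":"array","items":{"type":"array"}}},"required":["commands"]}

```bash
ls; mkdir -p pics; python3 - <<'E'
from rig import ctrl
import cv2,numpy as np
np.set_printoptions(precision=4,suppress=True)
s=ctrl.read_state();print(s)
for n in("top","side"):
    cv2.imwrite(f"pics/{n}0.png",ctrl.get_image(n));m=ctrl.camera_model(n);print(n,m)
print(ctrl.camera_model("wrist"))
E
```

```text
pics
{'time_s': 0.0, 'qpos': array([-74.8428,  15.1005,  -2.8064,  72.1593,  -0.0041,  81.1031]), 'qvel': array([-0.0657,  0.0462, -0.007 , -0.0733,  0.0426,  0.0454]), 'joint_efforts': array([  0.0005, -63.7607,  38.4564,   0.0138,  -0.0001,   0.    ]), 'eef_pos': array([ 0.2139, -0.4791,  0.2308]), 'ee_rot': array([[ 0.9132,  0.4076, -0.0004],
       [ 0.4076, -0.9132,  0.0011],
       [ 0.0001, -0.0012, -1.    ]]), 'contact_force': array([-0.4041, -0.2954,  0.4296]), 'ft_torque': array([-0.0137, -0.0366,  0.019 ]), 'grip_force': 0.0, 'width': 0.08535134846135131}
top {'intrinsics': array([[494.5467,   0.    , 258.4323],
       [  0.    , 494.5467, 192.7744],
       [  0.    ,   0.    ,   1.    ]]), 'camera_from_world': array([[-0.0218, -0.9998,  0.0036, -0.0246],
       [-0.996 ,  0.0214, -0.0872,  0.4968],
       [ 0.0871, -0.0055, -0.9962,  1.6961],
       [ 0.    ,  0.    ,  0.    ,  1.    ]])}
side {'intrinsics': array([[476.0831,   0.    , 245.6751],
       [  0.    , 476.0831, 198.0187],
       [  0.    ,   0.    ,   1.    ]]), 'camera_from_world': array([[-0.9908, -0.135 ,  0.0041,  0.5143],
       [-0.0997,  0.7102, -0.6969,  0.1341],
       [ 0.0912, -0.6909, -0.7172,  1.6578],
       [ 0.    ,  0.    ,  0.    ,  1.    ]])}
{'intrinsics': array([[269.964 ,   0.    , 257.0521],
       [  0.    , 269.964 , 191.7156],
       [  0.    ,   0.    ,   1.    ]]), 'camera_from_world': array([[ 0.4073, -0.9133, -0.0012, -0.5243],
       [-0.8779, -0.3919,  0.2752, -0.0353],
       [-0.2518, -0.111 , -0.9614,  0.378 ],
       [ 0.    ,  0.    ,  0.    ,  1.    ]])}
```

View pics/top0.png

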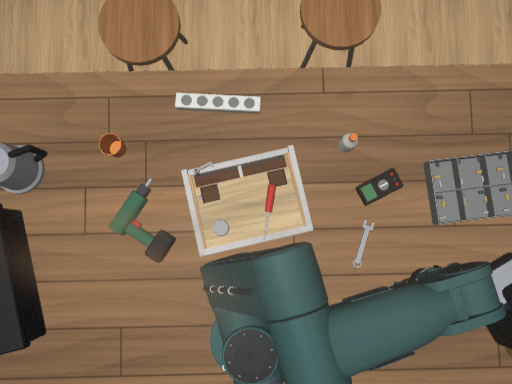

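View pics/side0.png

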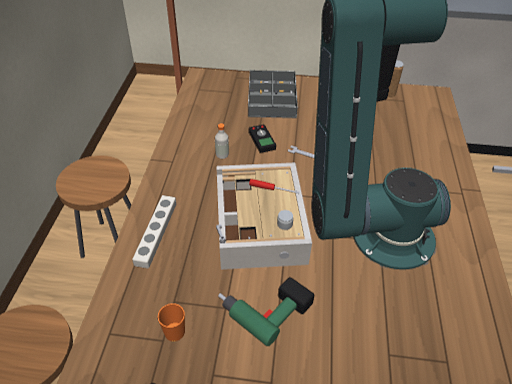

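The top view shows the cabinet, with corners near (183,172), (295,149), (312,205) and (200,253). The slots are at about (210,194) and (277,178), the hook at about (203,167), the tin at (221,228), and the screwdriver from (271,185) to (265,240). I'll zoom in next.

```bash
python3 - <<'E'
import cv2
t=cv2.imread("pics/top0.png")[142:260,176:316]
cv2.imwrite("pics/topc.png",cv2.resize(t,None,fx=5,fy=5,interpolation=cv2.INTER_CUBIC))
t=cv2.imread("pics/side0.png")[158:272,208:318]
cv2.imwrite("pics/sidec.png",cv2.resize(t,None,fx=5,fy=5,interpolation=cv2.INTER_CUBIC))
E
```

```text
(no output)
```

View pics/topc.png

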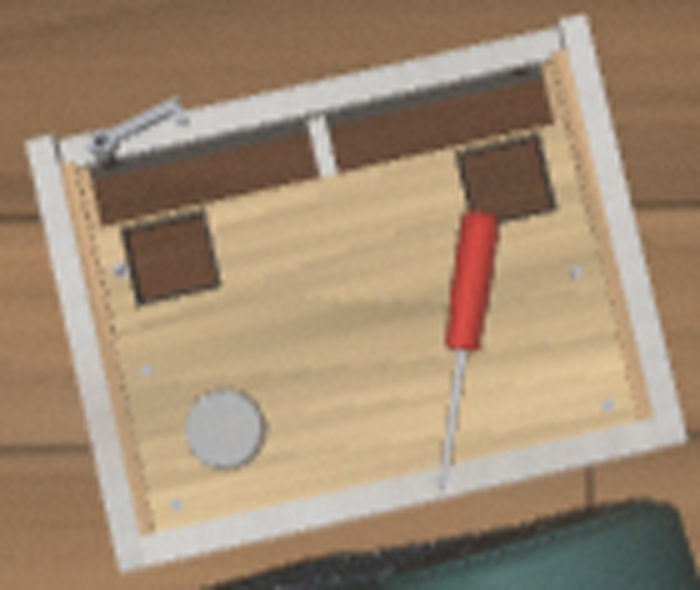

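View pics/sidec.png

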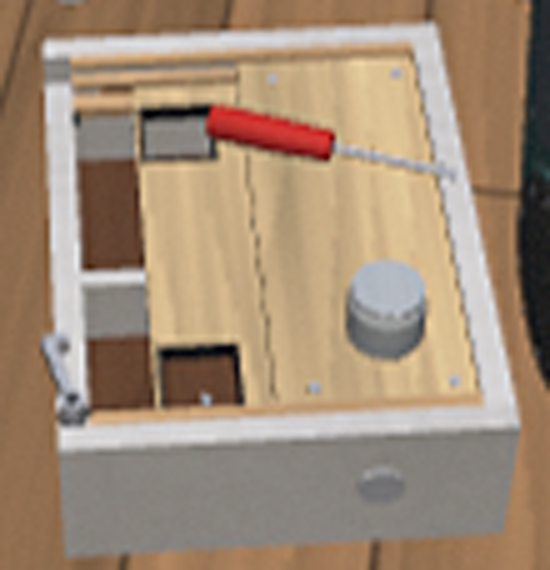

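```bash
cat > h.py <<'E'
import numpy as np
from rig import ctrl
np.set_printoptions(precision=4,suppress=True)
def ray(n,px,z,m=None):
    m=m or ctrl.camera_model(n);T=m["camera_from_world"];R=T[:3,:3];c=-R.T@T[:3,3]
    d=R.T@np.linalg.inv(m["intrinsics"])@np.array([px[0],px[1],1.]);return c+d*(z-c[2])/d[2]
def uc(p,off,k=5): return [(p[0]+.5)/k-.5+off[0],(p[1]+.5)/k-.5+off[1]]
def fit(src,dst):
    a=np.array(src)[:,:2];b=np.array(dst)[:,:2];A=a-a.mean(0);B=b-b.mean(0)
    th=np.arctan2((A[:,0]*B[:,1]-A[:,1]*B[:,0]).sum(),(A*B).sum())
    R=np.array([[np.cos(th),-np.sin(th)],[np.sin(th),np.cos(th)]]);t=b.mean(0)-R@a.mean(0)
    return th,R,t,b-(a@R.T+t)
E
python3 - <<'E'
from h import *
C=[[.145,.19],[.145,-.19],[-.145,-.19],[-.145,.19]]
T=[ray("top",uc(p,(176,142)),.113) for p in [(28,142),(585,15),(687,438),(122,570)]]
S=[ray("side",uc(p,(208,158)),.113) for p in [(60,445),(45,40),(435,24),(518,425)]]
for P in(T,S,T+S):
    th,R,t,r=fit(C*(len(P)//4),P);print(np.degrees(th),t);print(r*1000)
def cab(n,p,z,off):return R.T@(ray(n,uc(p,off),z)[:2]-t)
o=(176,142)
for k,p,z in [("slotL c",(123,225),.086),("",(207,210),.086),("",(220,287),.086),("",(137,304),.086),
 ("slotR",(457,153),.086),("",(540,135),.086),("",(554,208),.086),("edge@L",(103,222),.086),("edge@R",(553,121),.086),("edge mid",(330,172),.086),
 ("pivot",(102,145),.1035),("hook end",(175,103),.1035),("stud",(120,270),.107),("drv end L",(463,212),.117),("drv end R",(496,214),.117),("tin",(225,430),.15)]:
    print(k,cab("top",p,z,o))
o=(208,158)
for k,p,z in [("S slotR frontL",(145,158),.086),("S slotR frontR",(142,110),.086),("S slotL frontR",(160,348),.086),("S slotL backR",(240,346),.086),("edge R",(135,100),.086),("edge L",(157,405),.086),("pivot",(72,402),.1035),("hookend",(52,340),.1035),("drv",(210,125),.117)]: print(k,cab("side",p,z,o))
E
```

```text
11.802602401891514 [0.4668 0.0039]
[[-0.8452 -1.2504]
 [-1.5102  0.7637]
 [ 1.0982  1.1876]
 [ 1.2571 -0.7009]]
11.487334553069543 [0.4692 0.0022]
[[-1.3384 -2.2932]
 [-1.1508  0.9835]
 [ 1.3137  1.2333]
 [ 1.1755  0.0763]]
11.645017411703128 [0.468  0.0031]
[[-2.6    -0.1223]
 [-2.2416  2.1042]
 [ 0.5289  1.7471]
 [-0.3356 -0.3538]
 [ 0.416  -3.4231]
 [-0.421  -0.356 ]
 [ 1.8835  0.6756]
 [ 2.7698 -0.2717]]
slotL c [0.078  0.1435]
 [0.0753 0.0865]
 [0.0229 0.0892]
 [0.0242 0.1456]
slotR [ 0.0755 -0.0853]
 [ 0.075  -0.1424]
 [ 0.0249 -0.1403]
edge@L [0.083  0.1561]
edge@R [ 0.0823 -0.1531]
edge mid [0.082  0.0006]
pivot [0.1311 0.1441]
hook end [0.1478 0.0908]
stud [0.0467 0.1499]
drv end L [ 0.0328 -0.0788]
drv end R [ 0.0267 -0.0997]
tin [-0.0729  0.1023]
S slotR frontL [ 0.0769 -0.0903]
S slotR frontR [ 0.0764 -0.14  ]
S slotL frontR [0.0768 0.0881]
S slotL backR [0.0239 0.0898]
edge R [ 0.0809 -0.1508]
edge L [0.0815 0.1364]
pivot [0.1362 0.1448]
hookend [0.1475 0.0918]
drv [ 0.0309 -0.0891]
```

Call:
carry_out(commands=[[[0.57, -0.26, 0], [0, 0, -0.62], -1], [[0.57, -0.26, 0], [0, 0, -0.62], -1], [[0.57, -0.26, 0], [0, 0, -0.62], -1], [[0.57, -0.26, 0], [0, 0, -0.62], -1], [[0.57, -0.26, 0], [0, 0, -0.62], -1], [[0.57, -0.26, 0], [0, 0, -0.62], -1], [[0.57, -0.26, 0], [0, 0, -0.62], -1], [[0.57, -0.26, 0], [0, 0, -0.62], -1]])

```text
time_s: 0.77
eef_pos: [0.3811, -0.2894, 0.2311]
ee_rot: [[0.165, 0.986, -0.0], [0.986, -0.165, 0.0], [0.0, -0.0, -1.0]]
contact_force: [-0.7, -0.4, 0.1]
width: -0.0002
grip_force: 0.0
```

```bash
cat >> h.py <<'E'
CT=np.radians(11.645);CR=np.array([[np.cos(CT),-np.sin(CT)],[np.sin(CT),np.cos(CT)]]);C0=np.array([.468,.0031])
def go(x,y,z,yaw=180.):
    "shares from the present pose to a cabinet-frame TCP with tool-x yaw (deg, cabinet frame), tool down"
    from scipy.spatial.transform import Rotation as Ro
    s=ctrl.read_state();R=s["ee_rot"];p=np.r_[CR@[x,y]+C0,z]
    a=CT+np.radians(yaw);c,n=np.cos(a),np.sin(a)
    G=np.array([[c,n,0],[n,-c,0],[0,0,-1.]])
    return R.T@(p-s["eef_pos"])/.4, Ro.from_matrix(R.T@G).as_rotvec()/(np.pi/2)
def where():
    s=ctrl.read_state();p=s["eef_pos"];R=s["ee_rot"]
    f=s["contact_force"]
    print("t",s["time_s"],"cab",CR.T@(p[:2]-C0),"z",p[2],"yaw",np.degrees(np.arctan2(R[1,0],R[0,0])-CT),"Fcab",CR.T@f[:2],f[2],"w",s["width"],"q",s["qpos"])
E
python3 -c "
from h import *
where();print(go(.056,-.115,.2))"
```

```text
t 0.7667 cab [-0.1442 -0.2689] z 0.2311452423284747 yaw 68.83009366777335 Fcab [-0.7279 -0.2447] 0.13294801066177647 w -0.00019323528475618303 q [-46.9897  10.5297  -8.9305  70.5665   0.0068  52.5352]
(array([0.5396, 0.3278, 0.078 ]), array([ 0.0001, -0.0003, -1.2352]))
```

Call:
carry_out(commands=[[[0.54, 0.328, 0.078], [0, 0, -0.63], -1], [[0.54, 0.328, 0.078], [0, 0, -0.63], -1], [[0.54, 0.328, 0.078], [0, 0, -0.63], -1], [[0.54, 0.328, 0.078], [0, 0, -0.63], -1], [[0.54, 0.328, 0.078], [0, 0, -0.63], -1], [[0.54, 0.328, 0.078], [0, 0, -0.63], -1], [[0.54, 0.328, 0.078], [0, 0, -0.63], -1], [[0.54, 0.328, 0.078], [0, 0, -0.63], -1]])

```text
time_s: 1.43
eef_pos: [0.548, -0.0997, 0.199]
ee_rot: [[-0.733, 0.68, -0.001], [0.68, 0.733, 0.001], [0.001, -0.0, -1.0]]
contact_force: [-1.4, -0.5, 0.0]
width: 0.0005
grip_force: 0.0
```

Call:
carry_out(commands=[[[0, 0, 0], [0, 0, -0.605], -1], [[0, 0, 0], [0, 0, -0.605], -1], [[0, 0, 0], [0, 0, -0.605], -1], [[0, 0, 0], [0, 0, -0.605], -1], [[0, 0, 0], [0, 0, -0.605], -1], [[0, 0, 0], [0, 0, -0.605], -1], [[0, 0, 0], [0, 0, -0.605], -1], [[0, 0, 0], [0, 0, -0.605], -1]])

```text
time_s: 2.1
eef_pos: [0.5468, -0.102, 0.1998]
ee_rot: [[-0.98, -0.198, -0.001], [-0.198, 0.98, 0.0], [0.001, 0.0, -1.0]]
contact_force: [0.2, -0.2, -0.1]
width: 0.0002
grip_force: 0.0
```

```bash
python3 -c "
from h import *
import cv2
where();print(go(.058,-.115,.2))
m=ctrl.camera_model('wrist');cv2.imwrite('pics/w1.png',ctrl.get_image('wrist'));np.save('w1.npy',m['camera_from_world'])"
```

```text
t 2.1 cab [ 0.056  -0.1188] z 0.199781759026207 yaw -180.24522991772787 Fcab [ 0.1485 -0.2142] -0.06308744477525768 w 0.0001934165102462004 q [-18.9575  18.7942  -2.2623  68.9823   0.0006 -30.3572]
(array([-0.005 ,  0.0096, -0.0005]), array([ 0.0002, -0.0004, -0.0027]))
```

View pics/w1.png

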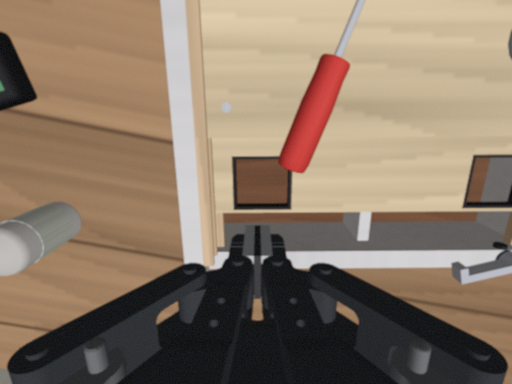

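```bash
python3 -c "
from h import *
m=ctrl.camera_model('wrist');m['camera_from_world']=np.load('w1.npy')
for k,p,z in [('RfL',(291,208),.086),('RfR',(235,208),.086),('RrR',(234,157),.086),('RrL',(290,157),.086),('Lf',(464,206),.086),('Lr',(470,155),.086),('edgeR',(225,212.5),.086),('edgeL',(500,211),.086),('jamb in',(300,251),.086),('jambout',(300,268),.086),('lipR in',(216,266),.113),('hook end',(455,272),.1035),('drv',(293,170),.11)]:
  print(k,CR.T@(ray('wrist',p,z,m)[:2]-C0))
print(go(.058,-.115,.095))"
```

```text
RfL [ 0.0764 -0.0847]
RfR [ 0.0762 -0.1408]
RrR [ 0.0249 -0.1403]
RrL [ 0.0252 -0.0872]
Lf [0.0751 0.0882]
Lr [0.0241 0.0834]
edgeR [ 0.0809 -0.151 ]
edgeL [0.0806 0.1255]
jamb in [ 0.1243 -0.0738]
jambout [ 0.1445 -0.073 ]
lipR in [ 0.1252 -0.1581]
hook end [0.1389 0.0795]
drv [ 0.0329 -0.0872]
(array([-0.0051,  0.0094,  0.2619]), array([ 0.0002, -0.0004, -0.0008]))
```

Call:
carry_out(commands=[[[-0.005, 0.009, 0.15], [0, 0, 0], -1], [[-0.005, 0.009, 0.26], [0, 0, 0], -1], [[-0.005, 0.009, 0.29], [0, 0, 0], -1], [[-0.005, 0.009, 0.325], [0, 0, 0], -1], [[-0.005, 0.009, 0.325], [0, 0, 0], -1], [[-0.005, 0.009, 0.325], [0, 0, 0], -1]])

```text
time_s: 2.65
eef_pos: [0.548, -0.098, 0.07]
ee_rot: [[-0.982, -0.189, -0.001], [-0.189, 0.982, 0.0], [0.001, 0.001, -1.0]]
contact_force: [0.4, -1.0, -0.1]
width: -0.0001
grip_force: 0.0
```

Call:
carry_out(commands=[[[-0.003, 0, 0], [0, 0, 0], -1], [[-0.006, 0, 0], [0, 0, 0], -1], [[-0.009, 0, 0], [0, 0, 0], -1], [[-0.012, 0, 0], [0, 0, 0], -1], [[-0.015, 0, 0], [0, 0, 0], -1], [[-0.018, 0, 0], [0, 0, 0], -1], [[-0.021, 0, 0], [0, 0, 0], -1], [[-0.024, 0, 0], [0, 0, 0], -1]])

```text
time_s: 3.32
eef_pos: [0.5569, -0.0961, 0.0699]
ee_rot: [[-0.982, -0.191, -0.002], [-0.191, 0.982, 0.0], [0.002, 0.0, -1.0]]
contact_force: [-7.6, 0.9, 2.4]
width: 0.0001
grip_force: 3.3
```

```bash
python3 -c "
from h import *
where()"
```

```text
t 3.3167 cab [ 0.0671 -0.1151] z 0.06988032493587785 yaw -180.64580256118447 Fcab [-7.2817  2.4017] 2.3866731693336005 w 0.00013174524494275651 q [-18.0413  24.5125 -14.6225  50.9587  -0.0251 -29.0404]
```

Call:
carry_out(commands=[[[-0.003, 0, 0], [0, 0, 0], -1], [[-0.006, 0, 0], [0, 0, 0], -1]])

```text
time_s: 3.48
eef_pos: [0.5585, -0.0956, 0.0697]
ee_rot: [[-0.982, -0.191, -0.003], [-0.191, 0.982, 0.0], [0.003, 0.001, -1.0]]
contact_force: [-14.5, -2.7, 4.4]
width: 0.0002
grip_force: 7.4
```

```bash
python3 -c "
from h import *
import cv2
where()
print(ray('top',(0,0),.086)[:2]*0)
m=ctrl.camera_model('wrist');cv2.imwrite('pics/w2.png',ctrl.get_image('wrist'));np.save('w2.npy',m['camera_from_world'])"
```

```text
t 3.4833 cab [ 0.0687 -0.1149] z 0.06965905490255986 yaw -180.65189707760226 Fcab [-14.6926   0.3082] 4.3917047408435685 w 0.00024367312096541826 q [-17.9272  24.7055 -14.3231  51.1555  -0.054  -28.9201]
[0. 0.]
```

View pics/w2.png

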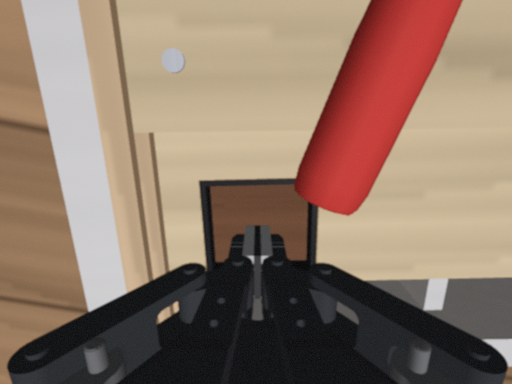

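```bash
python3 -c "
from h import *
import cv2
m=ctrl.camera_model('wrist');m['camera_from_world']=np.load('w2.npy')
for k,p,z in [('RrR',(201,182),.086),('RrL',(300,180),.086),('edge',(425,279.5),.086),('edge',(505,278.5),.086),('seam',(160,133),.106),('seamR',(490,128),.106)]:
  print(k,CR.T@(ray('wrist',p,z,m)[:2]-C0))
g=ctrl.get_image('top');cv2.imwrite('pics/t2.png',cv2.resize(g[130:210,176:316],None,fx=5,fy=5,interpolation=cv2.INTER_CUBIC))"
```

```text
RrR [ 0.0297 -0.1412]
RrL [ 0.0293 -0.0939]
edge [ 0.0845 -0.0256]
edge [0.0844 0.0169]
seam [ 0.0054 -0.1512]
seamR [ 0.005  -0.0254]
```

View pics/t2.png

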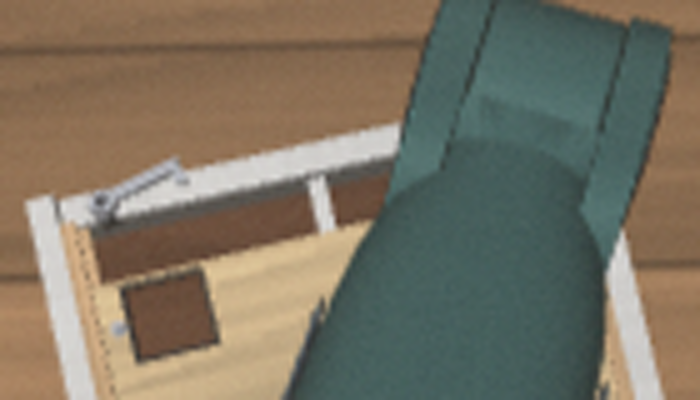

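The right end moved about 4.5 mm, its slot rear edge going from 0.025 to 0.0295. It is now at about 15 N and wedged, so I'm switching to the left slot, which the top crop shows at (170,312) and unmoved.

Call:
carry_out(commands=[[[0.025, 0, 0], [0, 0, 0], -1], [[0.025, 0, -0.075], [0, 0, 0], -1], [[0.025, 0.1, -0.075], [0, 0, 0], -1], [[0.025, 0.2, -0.075], [0, 0, 0], -1], [[0.025, 0.3, -0.075], [0, 0, 0], -1], [[0.025, 0.4, -0.075], [0, 0, 0], -1], [[0.025, 0.5, -0.075], [0, 0, 0], -1], [[0.025, 0.575, -0.075], [0, 0, 0], -1]])

```text
time_s: 4.25
eef_pos: [0.5054, 0.1305, 0.1004]
ee_rot: [[-0.981, -0.192, 0.001], [-0.192, 0.981, 0.001], [-0.001, 0.001, -1.0]]
contact_force: [1.3, 0.3, -0.4]
width: -0.0001
grip_force: 0.0
```

Call:
carry_out(commands=[[[0, 0, 0.02], [0, 0, 0], -1], [[0, 0, 0.075], [0, 0, 0], -1], [[0, 0, 0.075], [0, 0, 0], -1], [[-0.004, 0, 0.075], [0, 0, 0], -1], [[-0.008, 0, 0.075], [0, 0, 0], -1], [[-0.012, 0, 0.075], [0, 0, 0], -1], [[-0.016, 0, 0.075], [0, 0, 0], -1], [[-0.02, 0, 0.075], [0, 0, 0], -1]])

```text
time_s: 4.92
eef_pos: [0.5138, 0.1289, 0.0705]
ee_rot: [[-0.982, -0.19, -0.001], [-0.19, 0.982, -0.001], [0.001, -0.0, -1.0]]
contact_force: [-5.6, -3.3, 0.6]
width: -0.0001
grip_force: 3.1
```

```bash
python3 -c "
from h import *
where()"
```

```text
t 4.9167 cab [0.0703 0.114 ] z 0.07052632545091536 yaw -180.68790922628637 Fcab [-6.1702 -2.1379] 0.5557920791083515 w -0.000138891828461219 q [  5.2845  21.4327 -19.8026  48.8194  -0.0314  -5.6725]
```

Call:
carry_out(commands=[[[-0.003, 0, 0], [0, 0, 0], -1], [[-0.006, 0, 0], [0, 0, 0], -1], [[-0.009, 0, 0], [0, 0, 0], -1]])

```text
time_s: 5.17
eef_pos: [0.5174, 0.1297, 0.0705]
ee_rot: [[-0.982, -0.19, -0.001], [-0.19, 0.982, -0.001], [0.001, -0.0, -1.0]]
contact_force: [-4.3, -2.9, -0.3]
width: 0.0002
grip_force: 2.6
```

Call:
carry_out(commands=[[[-0.004, 0, 0], [0, 0, 0], -1], [[-0.008, 0, 0], [0, 0, 0], -1]])

```text
time_s: 5.33
eef_pos: [0.518, 0.13, 0.0699]
ee_rot: [[-0.982, -0.19, -0.006], [-0.19, 0.982, -0.001], [0.006, -0.0, -1.0]]
contact_force: [-23.2, -6.1, 8.2]
width: -0.0
grip_force: 11.7
```

Call:
carry_out(commands=[[[0.024, 0, 0], [0, 0, 0], -1], [[0.024, 0, -0.075], [0, 0, 0], -1], [[0.024, -0.1, -0.075], [0, 0, 0], -1], [[0.024, -0.2, -0.075], [0, 0, 0], -1], [[0.024, -0.3, -0.075], [0, 0, 0], -1], [[0.024, -0.4, -0.075], [0, 0, 0], -1], [[0.024, -0.5, -0.075], [0, 0, 0], -1], [[0.024, -0.575, -0.075], [0, 0, 0], -1]])

```text
time_s: 6.0
eef_pos: [0.5562, -0.1002, 0.101]
ee_rot: [[-0.982, -0.189, 0.002], [-0.189, 0.982, -0.001], [-0.002, -0.001, -1.0]]
contact_force: [0.6, 0.5, -0.4]
width: -0.0001
grip_force: 0.0
```

Call:
carry_out(commands=[[[0, 0, 0.02], [0, 0, 0], -1], [[0, 0, 0.075], [0, 0, 0], -1], [[0, 0, 0.075], [0, 0, 0], -1], [[-0.004, 0, 0.075], [0, 0, 0], -1], [[-0.008, 0, 0.075], [0, 0, 0], -1], [[-0.012, 0, 0.075], [0, 0, 0], -1], [[-0.016, 0, 0.075], [0, 0, 0], -1], [[-0.02, 0, 0.075], [0, 0, 0], -1]])

```text
time_s: 6.67
eef_pos: [0.5627, -0.095, 0.0705]
ee_rot: [[-0.982, -0.191, -0.001], [-0.191, 0.982, -0.001], [0.001, -0.0, -1.0]]
contact_force: [-11.7, -3.4, 3.9]
width: -0.0001
grip_force: 6.1
```

```bash
python3 -c "
from h import *
where()"
```

```text
t 6.6667 cab [ 0.0729 -0.1152] z 0.07054494125099203 yaw -180.6220806202434 Fcab [-12.1424  -0.9998] 3.8554897516445523 w -8.653493498777965e-05 q [-17.7372  24.9221 -13.782   51.3485  -0.0553 -28.7601]
```

Call:
carry_out(commands=[[[-0.003, 0, 0], [0, 0, 0], -1], [[-0.005, 0, 0], [0, 0, 0], -1]])

```text
time_s: 6.83
eef_pos: [0.5641, -0.0945, 0.0701]
ee_rot: [[-0.982, -0.191, -0.002], [-0.191, 0.982, -0.0], [0.002, 0.0, -1.0]]
contact_force: [-2.6, -0.6, -1.2]
width: 0.0001
grip_force: 1.3
```

Call:
carry_out(commands=[[[-0.003, 0, 0], [0, 0, 0], -1], [[-0.006, 0, 0], [0, 0, 0], -1], [[-0.009, 0, 0], [0, 0, 0], -1]])

```text
time_s: 7.08
eef_pos: [0.5678, -0.0938, 0.0701]
ee_rot: [[-0.982, -0.191, -0.002], [-0.191, 0.982, 0.0], [0.002, 0.001, -1.0]]
contact_force: [-8.0, 1.0, 2.2]
width: -0.0001
grip_force: 3.6
```

Call:
carry_out(commands=[[[-0.003, 0, 0], [0, 0, 0], -1], [[-0.006, 0, 0], [0, 0, 0], -1]])

```text
time_s: 7.25
eef_pos: [0.5702, -0.0933, 0.07]
ee_rot: [[-0.982, -0.191, -0.002], [-0.191, 0.982, 0.0], [0.002, 0.001, -1.0]]
contact_force: [-7.4, 0.6, 1.6]
width: -0.0002
grip_force: 3.6
```

Call:
carry_out(commands=[[[-0.003, 0, 0], [0, 0, 0], -1], [[-0.005, 0, 0], [0, 0, 0], -1]])

```text
time_s: 7.42
eef_pos: [0.5722, -0.0929, 0.07]
ee_rot: [[-0.982, -0.191, -0.002], [-0.191, 0.982, 0.0], [0.002, 0.001, -1.0]]
contact_force: [-7.7, 0.8, 1.4]
width: -0.0
grip_force: 3.6
```

Call:
carry_out(commands=[[[0.035, 0, 0], [0, 0, 0], -1], [[0.035, 0, -0.075], [0, 0, 0], -1], [[0.035, 0.1, -0.075], [0, 0, 0], -1], [[0.035, 0.2, -0.075], [0, 0, 0], -1], [[0.035, 0.3, -0.075], [0, 0, 0], -1], [[0.035, 0.4, -0.075], [0, 0, 0], -1], [[0.035, 0.5, -0.075], [0, 0, 0], -1], [[0.035, 0.575, -0.075], [0, 0, 0], -1]])

```text
time_s: 8.08
eef_pos: [0.5149, 0.1327, 0.1007]
ee_rot: [[-0.981, -0.192, 0.001], [-0.192, 0.981, 0.001], [-0.001, 0.0, -1.0]]
contact_force: [0.3, 0.3, -0.1]
width: -0.0002
grip_force: 0.0
```

Call:
carry_out(commands=[[[0, 0, 0.02], [0, 0, 0], -1], [[0, 0, 0.075], [0, 0, 0], -1], [[0, 0, 0.075], [0, 0, 0], -1], [[-0.005, 0, 0.075], [0, 0, 0], -1], [[-0.01, 0, 0.075], [0, 0, 0], -1], [[-0.015, 0, 0.075], [0, 0, 0], -1], [[-0.02, 0, 0.075], [0, 0, 0], -1]])

```text
time_s: 8.67
eef_pos: [0.5239, 0.131, 0.0708]
ee_rot: [[-0.982, -0.19, 0.001], [-0.19, 0.982, 0.0], [-0.001, -0.0, -1.0]]
contact_force: [-4.4, -1.1, 1.5]
width: -0.0001
grip_force: 2.5
```

```bash
python3 -c "
from h import *
where()"
```

```text
t 8.6667 cab [0.0806 0.114 ] z 0.07083163339120038 yaw -180.68124828108594 Fcab [-4.5582 -0.1563] 1.522043596304806 w -6.583413115845913e-05 q [  5.3925  22.2256 -18.4051  49.3208  -0.0017  -5.5713]
```

Call:
carry_out(commands=[[[-0.004, 0, 0], [0, 0, 0], -1], [[-0.008, 0, 0], [0, 0, 0], -1], [[-0.011, 0, 0], [0, 0, 0], -1]])

```text
time_s: 8.92
eef_pos: [0.5269, 0.1318, 0.0701]
ee_rot: [[-0.982, -0.191, -0.002], [-0.191, 0.982, -0.001], [0.002, -0.0, -1.0]]
contact_force: [-6.6, -2.4, 2.0]
width: 0.0
grip_force: 3.3
```

Call:
carry_out(commands=[[[-0.004, 0, 0], [0, 0, 0], -1], [[-0.008, 0, 0], [0, 0, 0], -1]])

```text
time_s: 9.08
eef_pos: [0.5298, 0.1323, 0.07]
ee_rot: [[-0.982, -0.19, -0.002], [-0.19, 0.982, -0.001], [0.002, -0.0, -1.0]]
contact_force: [-5.5, -2.9, 0.2]
width: -0.0
grip_force: 3.1
```

Call:
carry_out(commands=[[[-0.003, 0, 0], [0, 0, 0], -1], [[-0.006, 0, 0], [0, 0, 0], -1]])

```text
time_s: 9.25
eef_pos: [0.5313, 0.1327, 0.0698]
ee_rot: [[-0.982, -0.191, -0.004], [-0.191, 0.982, -0.001], [0.004, -0.0, -1.0]]
contact_force: [-13.3, -3.9, 4.2]
width: -0.0
grip_force: 7.0
```

Call:
carry_out(commands=[[[0.021, 0, 0], [0, 0, 0], -1], [[0.021, 0, -0.075], [0, 0, 0], -1], [[0.021, -0.1, -0.075], [0, 0, 0], -1], [[0.021, -0.2, -0.075], [0, 0, 0], -1], [[0.021, -0.3, -0.075], [0, 0, 0], -1], [[0.021, -0.4, -0.075], [0, 0, 0], -1], [[0.021, -0.5, -0.075], [0, 0, 0], -1], [[0.021, -0.575, -0.075], [0, 0, 0], -1]])

```text
time_s: 9.92
eef_pos: [0.5692, -0.0973, 0.1005]
ee_rot: [[-0.982, -0.19, 0.002], [-0.19, 0.982, -0.001], [-0.001, -0.001, -1.0]]
contact_force: [-0.2, 0.1, 0.2]
width: -0.0001
grip_force: 0.0
```

Call:
carry_out(commands=[[[0, 0, 0.02], [0, 0, 0], -1], [[0, 0, 0.075], [0, 0, 0], -1], [[0, 0, 0.075], [0, 0, 0], -1], [[-0.004, 0, 0.075], [0, 0, 0], -1], [[-0.008, 0, 0.075], [0, 0, 0], -1], [[-0.012, 0, 0.075], [0, 0, 0], -1], [[-0.016, 0, 0.075], [0, 0, 0], -1], [[-0.02, 0, 0.075], [0, 0, 0], -1]])

```text
time_s: 10.58
eef_pos: [0.5766, -0.0924, 0.0706]
ee_rot: [[-0.982, -0.191, -0.0], [-0.191, 0.982, -0.0], [0.0, -0.0, -1.0]]
contact_force: [-5.1, -0.5, 1.3]
width: 0.0005
grip_force: 2.7
```

```bash
python3 -c "
from h import *
where()"
```

```text
t 10.5833 cab [ 0.087  -0.1154] z 0.07063129041840897 yaw -180.61537490677014 Fcab [-5.1278  0.5017] 1.3368207183382557 w 0.00045673283094706474 q [-17.0836  26.0245 -11.807   52.1655  -0.0259 -28.1132]
```

Sliding freely at 5 N, so I keep going at this end.

Call:
carry_out(commands=[[[-0.004, 0, 0], [0, 0, 0], -1], [[-0.008, 0, 0], [0, 0, 0], -1], [[-0.011, 0, 0], [0, 0, 0], -1]])

```text
time_s: 10.83
eef_pos: [0.5802, -0.0916, 0.0699]
ee_rot: [[-0.982, -0.191, -0.002], [-0.191, 0.982, 0.0], [0.002, 0.0, -1.0]]
contact_force: [-7.1, -0.8, 2.3]
width: 0.0001
grip_force: 3.6
```

Call:
carry_out(commands=[[[-0.004, 0, 0], [0, 0, 0], -1], [[-0.007, 0, 0], [0, 0, 0], -1]])

```text
time_s: 11.0
eef_pos: [0.5828, -0.0909, 0.0698]
ee_rot: [[-0.982, -0.191, -0.002], [-0.191, 0.982, 0.0], [0.002, 0.001, -1.0]]
contact_force: [-6.6, 0.0, 1.3]
width: -0.0002
grip_force: 3.5
```

Call:
carry_out(commands=[[[-0.003, 0, 0], [0, 0, 0], -1], [[-0.005, 0, 0], [0, 0, 0], -1]])

```text
time_s: 11.17
eef_pos: [0.5847, -0.0905, 0.0697]
ee_rot: [[-0.982, -0.191, -0.002], [-0.191, 0.982, 0.0], [0.002, 0.001, -1.0]]
contact_force: [-7.4, 0.6, 1.9]
width: -0.0003
grip_force: 3.7
```

Call:
carry_out(commands=[[[0.034, 0, 0], [0, 0, 0], -1], [[0.034, 0, -0.075], [0, 0, 0], -1], [[0.034, 0.1, -0.075], [0, 0, 0], -1], [[0.034, 0.2, -0.075], [0, 0, 0], -1], [[0.034, 0.3, -0.075], [0, 0, 0], -1], [[0.034, 0.4, -0.075], [0, 0, 0], -1], [[0.034, 0.5, -0.075], [0, 0, 0], -1], [[0.034, 0.575, -0.075], [0, 0, 0], -1]])

```text
time_s: 11.83
eef_pos: [0.5278, 0.1352, 0.1004]
ee_rot: [[-0.981, -0.192, 0.001], [-0.192, 0.981, 0.001], [-0.001, 0.001, -1.0]]
contact_force: [0.6, 0.3, -0.1]
width: -0.0003
grip_force: 0.0
```

Call:
carry_out(commands=[[[0, 0, 0.02], [0, 0, 0], -1], [[0, 0, 0.075], [0, 0, 0], -1], [[0, 0, 0.075], [0, 0, 0], -1], [[-0.005, 0, 0.075], [0, 0, 0], -1], [[-0.01, 0, 0.075], [0, 0, 0], -1], [[-0.015, 0, 0.075], [0, 0, 0], -1], [[-0.02, 0, 0.075], [0, 0, 0], -1], [[-0.025, 0, 0.075], [0, 0, 0], -1]])

```text
time_s: 12.5
eef_pos: [0.5379, 0.1338, 0.0704]
ee_rot: [[-0.982, -0.19, -0.001], [-0.19, 0.982, -0.0], [0.001, -0.0, -1.0]]
contact_force: [-6.4, -1.7, 1.9]
width: 0.0001
grip_force: 3.2
```

```bash
python3 -c "
from h import *
where()"
```

```text
t 12.5 cab [0.0948 0.1139] z 0.07038681809906797 yaw -180.67061015804418 Fcab [-6.6326 -0.3469] 1.8974512298529829 w 0.0001380090644445313 q [  5.5576  23.5278 -16.2496  50.2774  -0.016   -5.4168]
```

Call:
carry_out(commands=[[[-0.004, 0, 0], [0, 0, 0], -1], [[-0.008, 0, 0], [0, 0, 0], -1], [[-0.01, 0, 0], [0, 0, 0], -1]])

```text
time_s: 12.75
eef_pos: [0.5413, 0.1345, 0.0701]
ee_rot: [[-0.982, -0.19, -0.002], [-0.19, 0.982, -0.001], [0.002, -0.001, -1.0]]
contact_force: [-6.2, -2.9, 1.1]
width: -0.0003
grip_force: 3.5
```

Call:
carry_out(commands=[[[-0.003, 0, 0], [0, 0, 0], -1], [[-0.006, 0, 0], [0, 0, 0], -1]])

```text
time_s: 12.92
eef_pos: [0.5436, 0.1349, 0.07]
ee_rot: [[-0.982, -0.19, -0.002], [-0.19, 0.982, -0.001], [0.002, -0.0, -1.0]]
contact_force: [-4.6, -3.0, -0.6]
width: 0.0001
grip_force: 2.5
```

Call:
carry_out(commands=[[[-0.003, 0, 0], [0, 0, 0], -1], [[-0.005, 0, 0], [0, 0, 0], -1]])

```text
time_s: 13.08
eef_pos: [0.5449, 0.1352, 0.0699]
ee_rot: [[-0.982, -0.19, -0.003], [-0.19, 0.982, -0.001], [0.003, -0.0, -1.0]]
contact_force: [-12.6, -3.6, 4.4]
width: 0.0001
grip_force: 6.7
```

Call:
carry_out(commands=[[[0.021, 0, 0], [0, 0, 0], -1], [[0.021, 0, -0.075], [0, 0, 0], -1], [[0.021, -0.1, -0.075], [0, 0, 0], -1], [[0.021, -0.2, -0.075], [0, 0, 0], -1], [[0.021, -0.3, -0.075], [0, 0, 0], -1], [[0.021, -0.4, -0.075], [0, 0, 0], -1], [[0.021, -0.5, -0.075], [0, 0, 0], -1], [[0.021, -0.575, -0.075], [0, 0, 0], -1]])

```text
time_s: 13.75
eef_pos: [0.5825, -0.0947, 0.1006]
ee_rot: [[-0.982, -0.19, 0.002], [-0.19, 0.982, -0.001], [-0.001, -0.001, -1.0]]
contact_force: [0.0, -0.1, -0.3]
width: 0.0003
grip_force: 0.0
```

Call:
carry_out(commands=[[[0, 0, 0.02], [0, 0, 0], -1], [[0, 0, 0.075], [0, 0, 0], -1], [[0, 0, 0.075], [0, 0, 0], -1], [[-0.004, 0, 0.075], [0, 0, 0], -1], [[-0.008, 0, 0.075], [0, 0, 0], -1], [[-0.012, 0, 0.075], [0, 0, 0], -1], [[-0.016, 0, 0.075], [0, 0, 0], -1], [[-0.02, 0, 0.075], [0, 0, 0], -1]])

```text
time_s: 14.42
eef_pos: [0.5901, -0.0898, 0.0707]
ee_rot: [[-0.982, -0.191, 0.0], [-0.191, 0.982, -0.0], [-0.0, -0.0, -1.0]]
contact_force: [-5.4, -1.3, 2.5]
width: -0.0
grip_force: 2.6
```

```bash
python3 -c "
from h import *
where()"
```

```text
t 14.4167 cab [ 0.1008 -0.1156] z 0.07069603338802502 yaw -180.61614747960093 Fcab [-5.6026 -0.2048] 2.4672889103474693 w -4.7191758351372675e-05 q [-16.4622  27.1306  -9.8027  53.0451  -0.0178 -27.4911]
```

Call:
carry_out(commands=[[[-0.003, 0, 0], [0, 0, 0], -1], [[-0.006, 0, 0], [0, 0, 0], -1], [[-0.009, 0, 0], [0, 0, 0], -1]])

```text
time_s: 14.67
eef_pos: [0.5929, -0.0891, 0.07]
ee_rot: [[-0.982, -0.191, -0.001], [-0.191, 0.982, 0.0], [0.001, 0.0, -1.0]]
contact_force: [-6.6, -0.2, 2.5]
width: -0.0003
grip_force: 3.5
```

Call:
carry_out(commands=[[[-0.003, 0, 0], [0, 0, 0], -1], [[-0.005, 0, 0], [0, 0, 0], -1]])

```text
time_s: 14.83
eef_pos: [0.5932, -0.0889, 0.0695]
ee_rot: [[-0.982, -0.191, -0.005], [-0.191, 0.982, -0.0], [0.005, 0.0, -1.0]]
contact_force: [-17.0, -3.9, 5.9]
width: -0.0002
grip_force: 9.0
```

Call:
carry_out(commands=[[[0.022, 0, 0], [0, 0, 0], -1], [[0.022, 0, -0.075], [0, 0, 0], -1], [[0.022, 0.1, -0.075], [0, 0, 0], -1], [[0.022, 0.2, -0.075], [0, 0, 0], -1], [[0.022, 0.3, -0.075], [0, 0, 0], -1], [[0.022, 0.4, -0.075], [0, 0, 0], -1], [[0.022, 0.5, -0.075], [0, 0, 0], -1], [[0.022, 0.575, -0.075], [0, 0, 0], -1]])

```text
time_s: 15.5
eef_pos: [0.5422, 0.1379, 0.1004]
ee_rot: [[-0.981, -0.192, 0.001], [-0.192, 0.981, 0.001], [-0.001, 0.001, -1.0]]
contact_force: [0.8, -0.3, -0.4]
width: 0.0001
grip_force: 0.0
```

Call:
carry_out(commands=[[[0, 0, 0.02], [0, 0, 0], -1], [[0, 0, 0.075], [0, 0, 0], -1], [[0, 0, 0.075], [0, 0, 0], -1], [[-0.002, 0, 0.075], [0, 0, 0], -1], [[-0.005, 0, 0.075], [0, 0, 0], -1], [[-0.008, 0, 0.075], [0, 0, 0], -1], [[-0.011, 0, 0.075], [0, 0, 0], -1], [[-0.014, 0, 0.075], [0, 0, 0], -1]])

```text
time_s: 16.17
eef_pos: [0.5468, 0.1356, 0.0702]
ee_rot: [[-0.982, -0.19, -0.003], [-0.19, 0.982, -0.001], [0.003, -0.0, -1.0]]
contact_force: [-14.8, -3.8, 4.8]
width: -0.0001
grip_force: 7.8
```

```bash
python3 -c "
from h import *
where()"
```

```text
t 16.1667 cab [0.1039 0.1139] z 0.07023398307419013 yaw -180.67763710025946 Fcab [-15.2794  -0.7067] 4.769783933684977 w -0.0001330716320122607 q [  5.6493  24.3926 -14.7698  51.0211  -0.0202  -5.318 ]
```

The left end is at 0.1039 and the right at 0.1041, both against the buffers. I lift out and look from above, near the hook.

Call:
carry_out(commands=[[[0.008, 0, 0], [0, 0, 0], -1], [[0.015, 0, 0], [0, 0, 0], -1], [[0.015, 0, -0.1], [0, 0, 0], -1], [[0.015, 0, -0.2], [0, 0, 0], -1], [[0, 0, -0.27], [0, 0, 0], -1], [[0, -0.05, -0.27], [0, 0, 0], -1], [[0, -0.05, -0.27], [0, 0, 0], -1], [[0, -0.05, -0.27], [0, 0, 0], -1]])

```text
time_s: 16.83
eef_pos: [0.5525, 0.116, 0.1785]
ee_rot: [[-0.982, -0.19, 0.001], [-0.19, 0.982, 0.0], [-0.001, -0.0, -1.0]]
contact_force: [0.1, -0.5, 0.9]
width: -0.0002
grip_force: 0.0
```

```bash
python3 -c "
from h import *
import cv2
where()
m=ctrl.camera_model('wrist');cv2.imwrite('pics/w3.png',ctrl.get_image('wrist'));np.save('w3.npy',m['camera_from_world'])
t=ctrl.get_image('top');cv2.imwrite('pics/t3.png',t)
print(go(.169,.110,.12))"
```

```text
t 16.8333 cab [0.1056 0.0935] z 0.1785144979445814 yaw -180.71837708686542 Fcab [-0.0121 -0.5499] 0.9061542152592834 w -0.00017921405073669075 q [ 3.5836 20.0539 -3.7026 66.1751  0.004  -7.3431]
(array([-0.1594,  0.0411,  0.1443]), array([ 0.0002, -0.0003, -0.0074]))
```

View pics/w3.png

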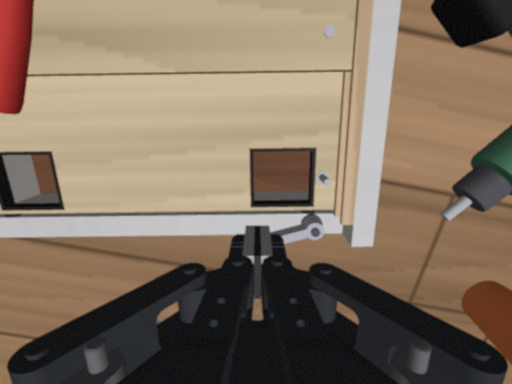

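The shutter edge meets the jamb evenly along row ~213. The pivot is at (314,230), and the bar runs left through (278,239) until the finger hides it.

```bash
cat >> h.py <<'E'
def hookp(th,r=.036,gap=0.):
    u=np.array([-np.cos(th),-np.sin(th)]);n=np.array([np.sin(th),-np.cos(th)])
    return np.array([.135,.1425])+r*u+n*(.004+gap+.011*abs(n[0])+.0145*abs(n[1]))
E
python3 -c "
from h import *
m=ctrl.camera_model('wrist');m['camera_from_world']=np.load('w3.npy')
f=lambda p,z:CR.T@(ray('wrist',p,z,m)[:2]-C0)
a,b=f((313,230),.1035),f((278,239),.1035);d=b-a;print('pivot',a,'bar',b,'th',np.arctan2(-d[1],-d[0]))
print('edge',f((100,213),.086),f((330,213),.086),'stud',f((321,178),.107))
th0=1.81;st=hookp(th0,gap=.01);print('start',st,go(*st,.12))
for th in np.r_[th0,1.7:-.01:-.17]: 
  d=hookp(th)-st; print(round(th,2),hookp(th),'share',-d[0]/.4,d[1]/.4)
"
```

```text
pivot [0.1332 0.142 ] bar [0.1414 0.1116] th 1.834169556610156
edge [ 0.1216 -0.0515] [0.1243 0.1608] stud [0.086  0.1457]
start [0.1709 0.1142] (array([-0.164 ,  0.0516,  0.1443]), array([ 0.0002, -0.0003, -0.0074]))
1.81 [0.1611 0.1118] share 0.024288173895557902 -0.005923226217116884
1.7 [0.1563 0.109 ] share 0.03643965704030937 -0.013065944405764862
1.53 [0.1491 0.1059] share 0.0543749562834131 -0.020733947965313262
1.36 [0.1449 0.1036] share 0.06496726686506499 -0.026533979731217794
1.19 [0.1398 0.1018] share 0.07758416117546164 -0.030985617067818272
1.02 [0.134  0.1009] share 0.09207569361882245 -0.03333673682012827
0.85 [0.1276 0.101 ] share 0.10801760984586621 -0.032860181926455366
0.68 [0.121  0.1026] share 0.12472431743790087 -0.02895021777230316
0.51 [0.1143 0.1057] share 0.14129452440480167 -0.021210919784523247
0.34 [0.1082 0.1104] share 0.1566852675522687 -0.009525823875935445
0.17 [0.1029 0.1165] share 0.16980669589078817 0.005899835764873046
0.0 [0.099 0.124] share 0.17962746725363515 0.02452997067963574
```

Call:
carry_out(commands=[[[-0.164, 0.052, 0.1], [0, 0, -0.007], -1], [[-0.164, 0.052, 0.1], [0, 0, -0.007], -1], [[-0.164, 0.052, 0.144], [0, 0, -0.007], -1], [[-0.164, 0.052, 0.144], [0, 0, -0.007], -1], [[-0.164, 0.052, 0.211], [0, 0, -0.007], -1], [[-0.164, 0.052, 0.211], [0, 0, -0.007], -1], [[-0.164, 0.052, 0.211], [0, 0, -0.007], -1]])

```text
time_s: 17.52
eef_pos: [0.6113, 0.1494, 0.0938]
ee_rot: [[-0.979, -0.202, -0.002], [-0.202, 0.979, -0.0], [0.002, 0.0, -1.0]]
contact_force: [1.0, 0.0, 0.3]
width: -0.0002
grip_force: 0.0
```

Call:
carry_out(commands=[[[0.012, -0.003, 0], [0, 0, 0], -1], [[0.024, -0.006, 0], [0, 0, 0], -1], [[0.036, -0.013, 0], [0, 0, 0], -1], [[0.054, -0.021, 0], [0, 0, 0], -1], [[0.065, -0.027, 0], [0, 0, 0], -1], [[0.078, -0.031, 0], [0, 0, 0], -1], [[0.092, -0.033, 0], [0, 0, 0], -1], [[0.108, -0.033, 0], [0, 0, 0], -1]])

```text
time_s: 18.18
eef_pos: [0.5726, 0.1275, 0.0938]
ee_rot: [[-0.98, -0.201, 0.0], [-0.201, 0.98, -0.0], [-0.0, -0.0, -1.0]]
contact_force: [1.8, -0.1, 0.0]
width: 0.0001
grip_force: 0.9
```

```bash
python3 -c "
from h import *
import cv2
where()
t=ctrl.get_image('side');cv2.imwrite('pics/s4.png',cv2.resize(t[158:272,208:318],None,fx=5,fy=5,interpolation=cv2.INTER_CUBIC))"
```

```text
t 18.1833 cab [0.1276 0.1007] z 0.0938072794381559 yaw -180.02926887801337 Fcab [ 1.7189 -0.4413] 0.022165183940116157 w 0.00014908123504757444 q [ 4.6009 25.1666 -9.2778 55.5313 -0.0082 -7.0149]
```

View pics/s4.png

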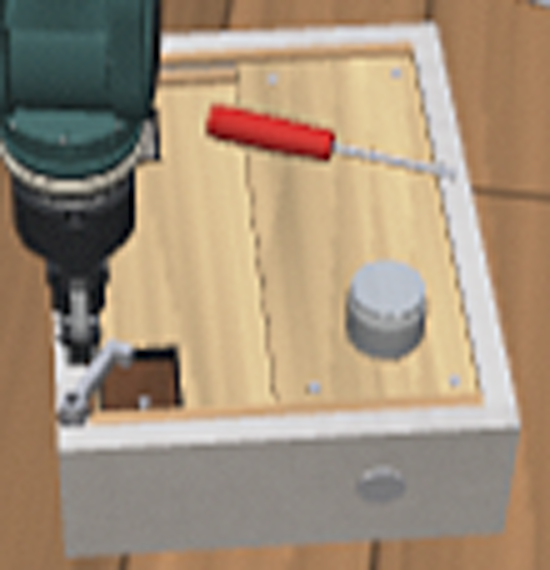

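The hook now runs from its pivot at (72,402) to its tip at about (125,350). The finger is behind it, so the swing is working and I continue.

Call:
carry_out(commands=[[[0.017, 0.004, 0], [0, 0, 0], -1], [[0.033, 0.012, 0], [0, 0, 0], -1], [[0.049, 0.023, 0], [0, 0, 0], -1], [[0.062, 0.039, 0], [0, 0, 0], -1], [[0.07, 0.05, 0], [0, 0, 0], -1], [[0.072, 0.057, 0], [0, 0, 0], -1], [[0.072, 0.06, 0], [0, 0, 0], -1], [[0.072, 0.062, 0], [0, 0, 0], -1]])

```text
time_s: 18.9
eef_pos: [0.5393, 0.1466, 0.0935]
ee_rot: [[-0.979, -0.202, -0.001], [-0.202, 0.979, -0.0], [0.001, -0.0, -1.0]]
contact_force: [-1.2, -1.2, 0.2]
width: 0.0007
grip_force: 0.7
```

```bash
python3 -c "
from h import *
where()"
```

```text
t 18.9 cab [0.0988 0.1262] z 0.09353041298115684 yaw -179.98834289564746 Fcab [-1.436  -0.9287] 0.18630963088846464 w 0.0006910190401019107 q [  6.859   22.7691 -13.4345  53.8421  -0.0088  -4.7977]
```

Call:
carry_out(commands=[[[0, 0.003, 0], [0, 0, 0], -1], [[0, 0.006, 0], [0, 0, 0], -1], [[0, 0.008, 0], [0, 0, 0], -1]])

```text
time_s: 19.15
eef_pos: [0.5391, 0.1485, 0.0935]
ee_rot: [[-0.98, -0.201, -0.0], [-0.201, 0.98, -0.003], [0.001, -0.002, -1.0]]
contact_force: [0.0, -12.6, 0.2]
width: -0.0001
grip_force: 6.0
```

Call:
carry_out(commands=[[[0, -0.01, 0], [0, 0, 0], -1], [[0, -0.03, 0], [0, 0, 0], -1], [[0, -0.03, -0.1], [0, 0, 0], -1], [[0, -0.03, -0.2], [0, 0, 0], -1], [[-0.02, -0.13, -0.25], [0, 0, 0], -1], [[-0.02, -0.2, -0.25], [0, 0, 0], -1], [[-0.02, -0.2, -0.25], [0, 0, 0], -1]])

```text
time_s: 19.73
eef_pos: [0.5652, 0.0686, 0.195]
ee_rot: [[-0.98, -0.199, 0.003], [-0.199, 0.98, -0.001], [-0.003, -0.001, -1.0]]
contact_force: [-0.5, -0.3, -0.7]
width: -0.0
grip_force: 0.0
```

```bash
python3 -c "
from h import *
import cv2
where()
cv2.imwrite('pics/w5.png',ctrl.get_image('wrist'));np.save('w5.npy',ctrl.camera_model('wrist')['camera_from_world'])"
```

```text
t 19.7333 cab [0.1085 0.0445] z 0.19502399704760084 yaw -180.17552893544476 Fcab [-0.5807 -0.2334] -0.7004784949798761 w -2.2653145540549344e-05 q [ -1.2636  20.0225  -1.1314  68.6549  -0.0384 -12.7331]
```

View pics/w5.png

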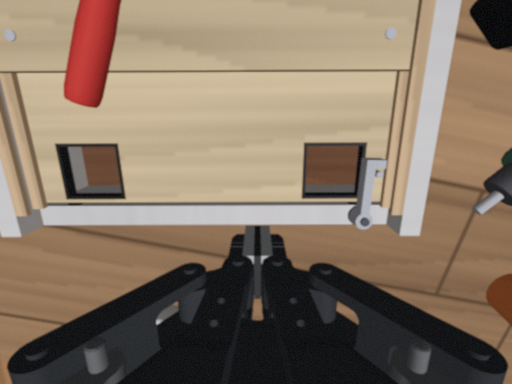

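The beak wraps behind the stud at about (378,168), and the shutter edge is flush with the jamb along row ~204. One numeric check before I hand in.

```bash
python3 -c "
from h import *
m=ctrl.camera_model('wrist');m['camera_from_world']=np.load('w5.npy')
f=lambda p,z:CR.T@(ray('wrist',p,z,m)[:2]-C0)
a,b=f((363,221),.1035),f((369,170),.1035);d=b-a
th=np.arctan2(-d[1],-d[0]);print(a,b,'th',th,'edges',f((60,204.5),.086),f((350,204),.086))
if abs(th)<.12: print(ctrl.finish_job())
"
```

```text
[0.1331 0.1444] [0.0852 0.1446] th -0.00436347329657703 edges [ 0.1219 -0.1457] [0.1224 0.1372]
the job is handed in; nothing more can be done
None
```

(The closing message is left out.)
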